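Check a pipe-flange gap with a taper gauge

ROBOT

A 6-joint arm with a two-finger parallel gripper is mounted at the origin on the work surface. World frame = base frame: x ahead of the robot, y to its left, z up, the work surface at z = 0. Lengths are in m, angles in rad, forces in N, time in s.
With the tool pointing down it reaches from about 0.425 to 0.95 m from the base axis. Payload 3.5 kg.
Tool frame: the origin (TCP) lies midway between the tips of the shut fingers; the grasp point (between the pads) lies 19 mm behind it (arm.grasp_offset is the distance from the TCP to the grasp point, in m); z points along the fingers, y is the direction in which the jaws open and shut (so a half turn about z gives the same grasp; the last joint's range is limited). The gripper opens to 85 mm and grips with 20 to 120 N. Pads are 22 mm wide; open, the fingers measure 114 mm over their backs; the gripper's body (76 mm by 85 mm) begins 54 mm behind the grasp point. The pads swing forward as they close: fully open they stand 13 mm farther back than shut.
Start: joints at [-1.409, 0.286, 1.577, -0, 1.279, -0.15], TCP at [0.207, -0.642, 0.231] pointing down, gripper open.
Joint ranges: [-2.77, 2.77], [-0.9, 2.22], [0.21, 2.48], [-1.53, 4.67], [0.24, 2.81], [-2.84, 2.84]. Speed limits (rad/s): [2.79, 2.79, 3.14, 3.14, 3.14, 3.14].

INTERFACE

Orientations are given as [roll, pitch, yaw] about the fixed x, y, z axes, in that order (R = Rz(yaw) Ry(pitch) Rx(roll)).
In Python, from bench import get_state, get_image, camera_info, ticket, nets, arm gives the robot as it stands.
- The arm moves only by the tool send_rows, never from a script. Its argument "targets" is a list of rows, each a list of 7 numbers: the gripper's target within -1 to 1 (fully open at 1, half-way at 0, shut at -1), then the shift along the tool's x, y, z in m, then the turn, a rotation vector about the tool's x, y, z in rad. A call has exactly 8 rows; each row shifts and turns the commanded pose from where the row before left it, along the tool's axes as they then stand; what a row does not reach is not made up. A row lasts 1/10 s, in which the tool goes at most 50 mm and 8.59 degrees, less where a joint would pass 70% of its speed; a pose out of reach is approached as far as the arm can. A call with a gripper value outside its range is refused whole. The fingers move at their own pace and stop on an object; "newtons" is the grip in N (left out, the last holds). Time passes only in rows, so rows that do not move let the fingers close, or fill a call up. It gives the time, the measured TCP pose, the force and the opening at its end, in the units of the state.
- get_state(): the state, without advancing time (a new reading comes with each control period).
- get_image(name): name is "side" or "top"; returns (picture, depth): 420x560x3 uint8, red, green, blue; 420x560 float32, m along the optical axis (not along the pixel's ray), 0 where there is no reading.
- camera_info(name): a dict with "camera_matrix" (3x3 intrinsics, pixels), "eye" and "attitude" of the camera in the world. Camera axes: x right, y up, looking along -z (the intrinsics and any distortion apply to the point x, -y, -z); pixel columns grow to the right and rows downward; lengths in m; the calibration is good to about 2 mm. A picture is of the moment at which its call begins. camera_info takes no time and is no camera call.
- ticket.hand_in(): hands the job in, once; it reports no verdict.
Trained networks look in the newest picture that a camera, given by its name, has taken for a name from the list of things; names that differ only in an ending like _2 or _b are one class to them, and where a whole thing is asked for, a point or a joint stands for the part that bears it (a point fixed in the world has none). Each returns a list of dicts, best first, with "confidence" (0 to 1); they miss things now and then, are a little off and sometimes report something else, mostly with a low value. They report only what shows in the picture. A call takes as long as a camera call.
- nets.masks_of(query, camera): "region" (420x560 bool, what is visible of it) and "pixel" ([row, column] in pixels, amid what is visible of it).
The state is a dict: "time": time; "joint_pos": joint angles; "joint_velocities": joint speeds; "joint_torque": joint torques, N m; "ee_pos": TCP position; "orientation": TCP orientation; "wrist_force": force on the tool from outside, world axes, zero at the start; "wrist_torque": the same for the moment, N m; "gripper_width": opening from 0.0 (shut) to 1.0 (fully open).
Only numpy, scipy, OpenCV 4.12 (cv2) and the standard library are available. Lean on these libraries where they do the work, as an engineer would, in place of code of your own. Each camera call takes 0.05 s, during which the arm holds its last target.

TASK

Pick up the blue-handled taper gauge and, with its thin blade lying flat on the lower plate of the flange rig, slide it straight into the gap from the middle of the rig's front until it drags snugly between both plates; stop there without forcing it, so that the red sprung upper plate is not visibly jacked up (2 mm of lift at most). Finish while still holding the gauge at that depth: do not let go, and leave the other things on the bench where they are.

Things in the scene. Friction and masses are not known exactly. Their poses are not given: they have to be found in the camera images.
- gauge: taper gauge, 90 g: upright blue handle 44 mm long (x), 12 thick (y), 50 tall; steel blade 16 wide sticks out 90 mm from its front along +x at the very bottom. Blade and handle share one flat underside (z=0). Blade top slopes: 2.5 mm thick at the tip, +0.08 mm per mm towards the handle. Origin: underside of the handle's centre; x to the tip, z up. Stands on the bench left or right of the rig
- gauge_tip (a point): centre of the blade's tip, on its underside, 112 mm ahead (x) of the gauge's origin
- rig: flange-gap rig fixed on the bench: grey base 150 x 150 x 12 mm, two upright columns at 52 mm either side (y) up to 125 mm high. Origin: underside of the base's centre; its -x side (front) faces the robot more or less, and the gap opens there. At rest the upper plate's underside is 59 mm above this origin
- lower_plate: bare steel lower plate of the rig, 90 mm deep (x), 125 wide (y), 16 thick, flat top 52 to 55 mm above the bench (differs each time, stays put). Origin: in the plane of its flat top, at the middle of its front; x points into the gap, z up. The first 10 mm of depth are a lead-in chamfer sloping at 25 degrees; the flat begins at x = 10 mm
- upper_plate: red upper plate, 90 x 125 x 14 mm, with a rusty pipe stub on top. It rests on a stop, 4 to 7 mm above the lower plate, so the flat blade first touches it with its tip 28 to 67 mm in from the front. It bears down with 10 N as it leaves the stop, plus 1.5 N per mm of lift (spring). Origin: plane of its flat underside, middle of its front; x into the gap, z up; same 10 mm lead-in chamfer, facing down
- wrench: steel open-ended wrench, 170 mm long, lying flat along its own x; origin at its middle, underside. Leave it alone
- nipple_tall: rusty pipe nipple (tube) standing upright, 48 mm diameter, 100 mm tall; origin at the centre of its foot. Leave it alone
- nipple_short: rusty pipe nipple standing upright, 42 mm diameter, 50 mm tall; origin at the centre of its foot. Leave it alone
- coupling: bare steel pipe coupling standing upright, 54 mm diameter, 42 mm tall; origin at the centre of its foot. Leave it alone
- cap: dark steel pipe cap, 48 mm diameter, 32 mm tall; origin at the centre of its foot. Leave it alone
- brush: cleaning brush, 170 mm long, lying along its own x; origin at its middle, underside. Leave it alone

How it is judged:
By the outcome, as a careful person would: the job done as asked, in the order asked, and still so for the second after the job is handed in, while the arm keeps its last pose, push and grip.
It also fails if it takes over 46 s, if anything falls off the work surface, if the arm or the gripper's body presses on something with over 40 N, if the wrist force passes 120 N, or if a joint passes its speed limit or range.

## Working session

There is one attempt and no reset: what is moved stays moved. The work goes in short steps, Python scripts to look and compute and a tool call to move; the robot and the scene stay as the last step left them, time stands still between calls to the robot, and variables do not carry over. Pictures are saved under pics/ and viewed, and the job is handed in when it is done.

Besides the shell and the picture viewer there is one more tool, called after "Call:" as a command line: name --pt "numbers of a row" for each row, then --argument value for the rest. send_rows: Moves the arm, as the interface text tells. Its arguments: {"type":"object","properties":{"targets":{"type":"array","items":{"type":"array","items":{"type":"number"}}},"newtons":{"type":"number"}},"required":["targets"]}

```bash
ls; mkdir -p pics; python3 - <<'E'
from bench import get_state, get_image, camera_info, nets, arm
import cv2,numpy as np
print([a for a in dir(arm) if a[0]!='_'])
print(get_state())
for n in ('side','top'):
    print(n,camera_info(n))
    p,d=get_image(n); cv2.imwrite(f'pics/{n}0.png',p[:,:,::-1]); np.savez(f'{n}0.npz',p=p,d=d)
print(get_state()['time'])
E
```

```text
pics
['Unreachable', 'grasp_offset']
{'time': 0.0, 'joint_pos': array([-1.40898507e+00,  2.87223007e-01,  1.57816224e+00,  2.35007460e-05,
        1.27857853e+00, -1.49987399e-01]), 'joint_velocities': array([ 1.17196008e-04,  4.71550336e-04,  1.29920232e-03, -9.65147308e-04,
       -1.46474710e-03, -2.46216681e-05]), 'joint_torque': array([ 1.32420668e-03, -4.05971396e+01, -2.92626840e+01, -1.15993521e-04,
        5.79556392e-03, -9.38133326e-06]), 'ee_pos': array([ 0.20700703, -0.64179649,  0.22991692]), 'orientation': array([-3.13925152e+00, -3.76541374e-04,  3.11791420e-01]), 'wrist_force': array([-0.11582305, -0.03786051,  0.24321936]), 'wrist_torque': array([-0.03258722, -0.00369448, -0.0249374 ]), 'gripper_width': 0.9995288607981677}
side {'camera_matrix': array([[440.15275152,   0.        , 283.16586326],
       [  0.        , 440.15275152, 211.7558853 ],
       [  0.        ,   0.        ,   1.        ]]), 'eye': array([0.09016008, 0.6316805 , 0.82974926]), 'attitude': array([ 8.52117347e-01,  2.26948370e-03, -2.50626737e+00])}
top {'camera_matrix': array([[414.51084731,   0.        , 278.55463076],
       [  0.        , 414.51084731, 206.53939652],
       [  0.        ,   0.        ,   1.        ]]), 'eye': array([ 0.5375062 , -0.04863752,  1.00039775]), 'attitude': array([ 0.08090409, -0.02236537, -1.57201673])}
0.1
```

View pics/side0.png

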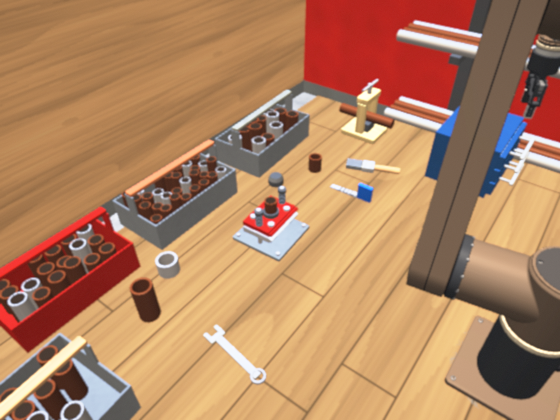

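View pics/top0.png

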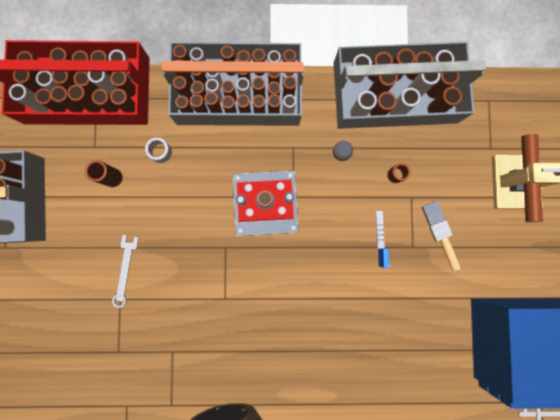

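The side view shows the gauge with its handle at about (365,192) and its blade pointing to (333,187). The rig is at about (270,228). In the top view the gauge handle is at (384,258) with its tip at (379,211), the rig is at (265,203), and the brush sits to the right at (440,235). Next I'll measure these.

```bash
cat > h.py <<'E'
import numpy as np,cv2
from scipy.spatial.transform import Rotation as R
from bench import get_state, get_image, camera_info, nets, arm
def cam(n):
    c=camera_info(n); return np.array(c['camera_matrix']),np.array(c['eye']),R.from_euler('xyz',c['attitude']).as_matrix()
def cloud(n,d):
    K,e,A=cam(n); v,u=np.mgrid[:d.shape[0],:d.shape[1]]
    P=np.stack([(u-K[0,2])/K[0,0]*d,-(v-K[1,2])/K[1,1]*d,-d],-1)
    return P@A.T+e
def proj(n,X):
    K,e,A=cam(n); c=(np.atleast_2d(X)-e)@A
    return np.stack([K[0,0]*c[:,0]/-c[:,2]+K[0,2],K[1,1]*-c[:,1]/-c[:,2]+K[1,2]],-1)
def big(p,c,w,s,name):
    u,v=c; q=p[max(0,v-w):v+w,max(0,u-w):u+w,::-1]
    cv2.imwrite(name,cv2.resize(q,None,fx=s,fy=s,interpolation=cv2.INTER_NEAREST))
E
python3 - <<'E'
from h import *
for n in ('top','side'):
    z=np.load(n+'0.npz'); p,d=z['p'],z['d']; W=cloud(n,d)
    get_image(n)
    for q in ('gauge','rig','upper_plate','lower_plate','brush'):
        for r in nets.masks_of(q,n)[:2]:
            m=r['region']&(d>0); P=W[m]
            print(n,q,round(r['confidence'],2),r['pixel'],m.sum(),np.percentile(P,[2,50,98],axis=0).round(4).tolist())
            np.save(f'm_{n}_{q}.npy',r['region']) if r['confidence']>.5 else 0
    # table plane check
    t=(abs(W[...,2])<.02)&(d>0); print('table z',np.median(W[...,2][t]))
z=np.load('top0.npz'); big(z['p'],(380,238),40,9,'pics/g0.png'); big(z['p'],(265,203),45,9,'pics/r0.png')
z=np.load('side0.npz'); big(z['p'],(352,190),30,10,'pics/g1.png'); big(z['p'],(270,225),45,9,'pics/r1.png')
print(get_state()['time'])
E
```

```text
top gauge 0.76 [242.8, 380.8] 472 [[0.4782, -0.3222, 0.0009], [0.5292, -0.3123, 0.0092], [0.6052, -0.3066, 0.0523]]
top gauge 0.39 [141.8, 152.4] 363 [[0.7255, 0.1891, 0.0042], [0.7497, 0.2141, 0.0366], [0.7739, 0.2392, 0.044]]
top rig 0.79 [204.7, 263.7] 3789 [[0.5568, -0.1079, 0.0089], [0.6206, -0.0374, 0.0709], [0.6987, 0.0335, 0.1221]]
top rig 0.66 [227.8, 442.4] 1033 [[0.4712, -0.494, 0.0001], [0.5658, -0.4571, 0.0186], [0.626, -0.4216, 0.0233]]
top upper_plate 0.85 [199.3, 265.4] 2046 [[0.5847, -0.0979, 0.0661], [0.623, -0.0395, 0.0733], [0.6706, 0.0194, 0.1198]]
top brush 0.64 [230.3, 442.8] 915 [[0.4718, -0.4927, 0.0071], [0.5635, -0.4565, 0.0189], [0.6233, -0.4235, 0.0234]]
table z 0.0004120363539337202
side gauge 0.79 [188.4, 363.2] 337 [[0.4746, -0.3245, 0.0014], [0.5093, -0.311, 0.0132], [0.6022, -0.3061, 0.052]]
side rig 0.91 [231.4, 272.3] 2964 [[0.5522, -0.1035, 0.0041], [0.6049, -0.0125, 0.0519], [0.6834, 0.0363, 0.1219]]
side upper_plate 0.79 [213.3, 272.9] 1095 [[0.5819, -0.098, 0.0627], [0.6122, -0.0252, 0.0746], [0.6666, 0.0246, 0.1202]]
side lower_plate 0.71 [234.3, 265.7] 236 [[0.5799, -0.0861, 0.0398], [0.5999, 0.0209, 0.0512], [0.661, 0.026, 0.0567]]
side lower_plate 0.19 [189.0, 361.8] 419 [[0.4742, -0.3413, -0.0001], [0.5105, -0.3112, 0.0114], [0.5998, -0.3049, 0.0521]]
side brush 0.85 [166.9, 368.7] 509 [[0.4705, -0.5117, -0.0001], [0.5546, -0.4583, 0.018], [0.6213, -0.4194, 0.0237]]
table z 0.0012992945075931406
0.7
```

View pics/g0.png

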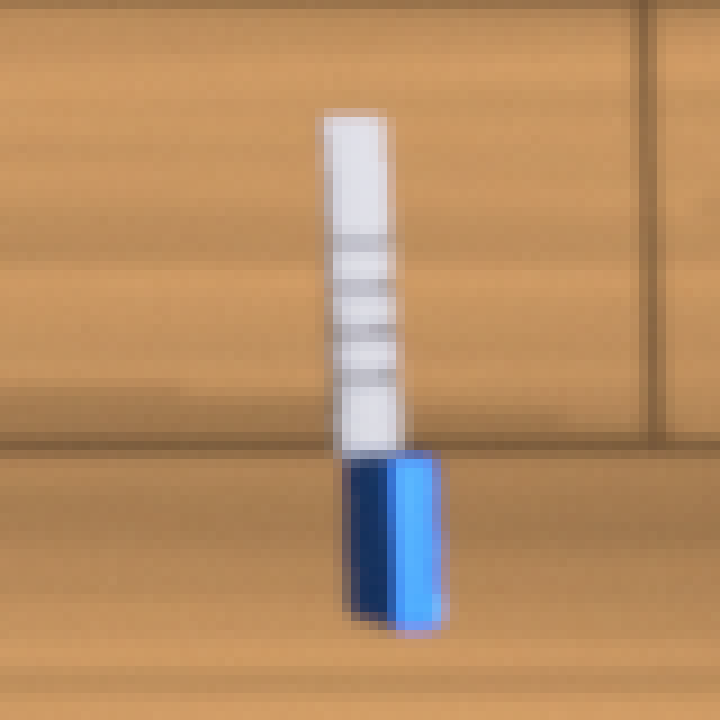

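View pics/r0.png

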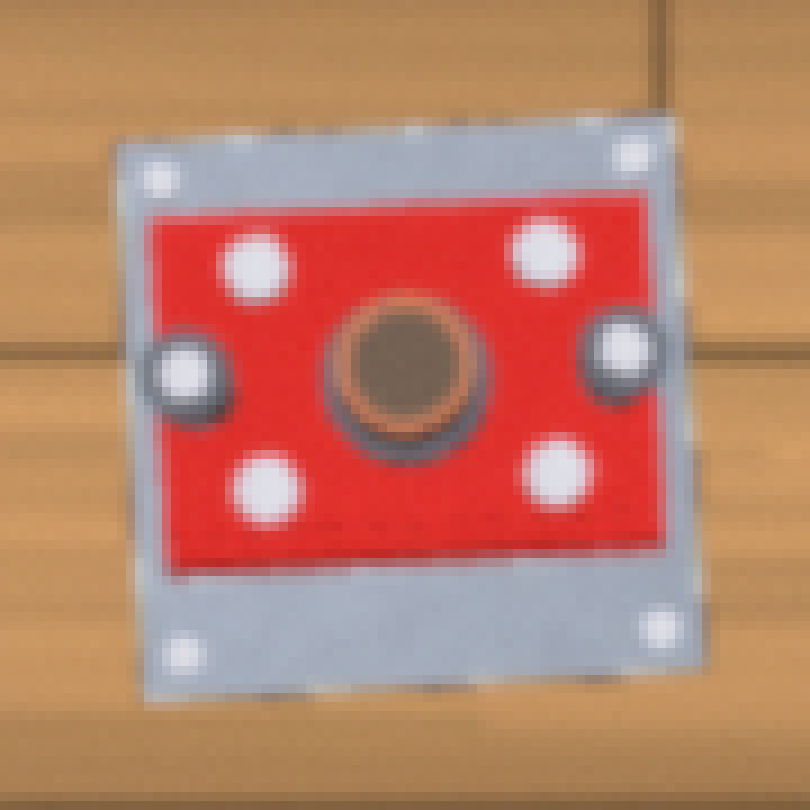

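View pics/r1.png

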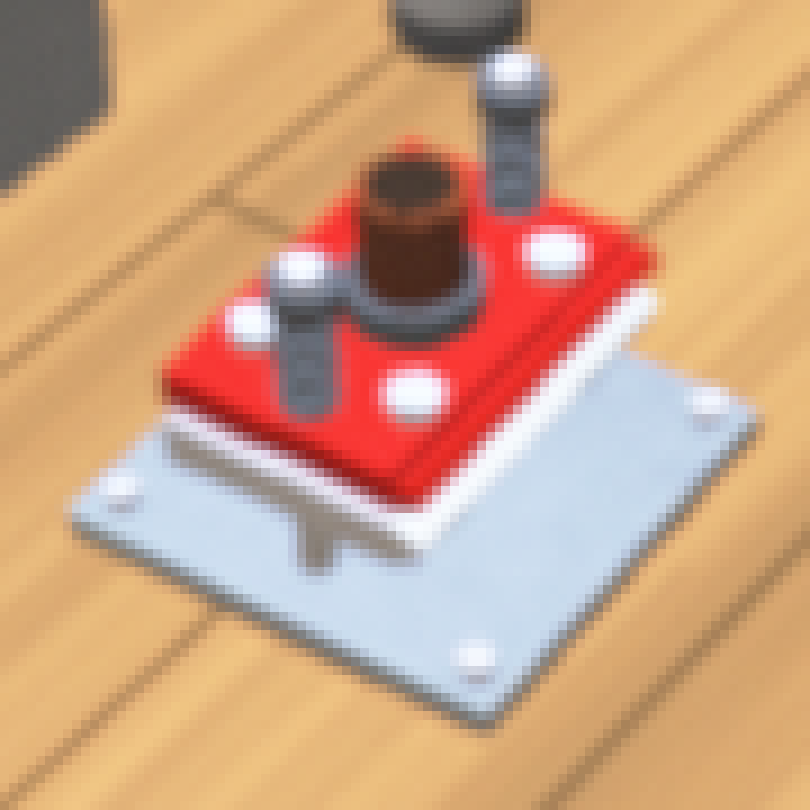

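```bash
python3 - <<'E'
from h import *
for n in ('top','side'):
    z=np.load(n+'0.npz'); p,d=z['p'].astype(int),z['d']; W=cloud(n,d)
    near=(W[...,0]>.45)&(W[...,0]<.63)&(abs(W[...,1]+.315)<.03)&(d>0)
    blue=near&(p[...,2]>p[...,0]+50)
    P=W[blue]; top=P[P[:,2]>.044]
    rect=cv2.minAreaRect(top[:,:2].astype(np.float32)*1000)
    print(n,'handle top',len(top),np.median(top[:,2]),top[:,:2].mean(0),rect)
    m=near&~blue&np.load(f'm_{n}_gauge.npy')
    B=W[m]; B=B[(B[:,0]<.61)]
    print(' blade',len(B),B[:,0].min(),B[:,0].max())
    f=np.polyfit(B[:,0],B[:,1],1); print(' slope',np.degrees(np.arctan(f[0])),'y@.55',np.polyval(f,.55))
    # rig: base
    base=(abs(W[...,2]-.012)<.005)&(abs(W[...,0]-.625)<.11)&(abs(W[...,1]+.037)<.11)&np.load(f'm_{n}_rig.npy')
    print(' base',cv2.minAreaRect(W[base][:,:2].astype(np.float32)*1000))
    red=np.load(f'm_{n}_upper_plate.npy')&(abs(W[...,2]-.073)<.006)&(p[...,0]>p[...,1]+80)
    Q=W[red]; print(' red',cv2.minAreaRect(Q[:,:2].astype(np.float32)*1000),np.percentile(Q[:,2],[10,50,90]))
    k=np.load(f'm_{n}_rig.npy')&(W[...,2]>.112)
    print(' hi',k.sum(), [W[k&(s*(W[...,1]+.0375)>.03)].mean(0).round(4).tolist() for s in (1,-1)])
E
```

```text
top handle top 111 0.049966232948262856 [ 0.49627627 -0.31466326] ((496.4552307128906, -315.0515441894531), (13.134529113769531, 41.033172607421875), 89.5506591796875)
 blade 308 0.47577058330927946 0.6077744446630156
 slope -1.7851685652019467 y@.55 -0.3133259082853714
 base ((0.0, 0.0), (0.0, 0.0), 0.0)
 red ((627.8031616210938, -38.39857482910156), (88.2081527709961, 124.61992645263672), 3.3446004390716553) [0.0697797  0.07277008 0.0749919 ]
 hi 7 [[nan, nan, nan], [nan, nan, nan]]
side handle top 63 0.05019113282693355 [ 0.49521517 -0.31345022] ((495.1342468261719, -314.52911376953125), (42.06208038330078, 15.118460655212402), 8.20481014251709)
 blade 139 0.4729593035613074 0.6095210086623294
 slope -3.06462414952503 y@.55 -0.3134743674745138
 base ((625.4974365234375, -37.54095458984375), (150.74293518066406, 150.65586853027344), 2.906440019607544)
 red ((627.2510375976562, -38.96856689453125), (91.55577850341797, 129.0454864501953), 3.174589157104492) [0.06930417 0.07334147 0.07584556]
 hi 227 [[0.5894, 0.0522, 0.1628], [0.6253, -0.0875, 0.1215]]<stdin>:19: RuntimeWarning: Mean of empty slice.
  ret = um.true_divide(
```

Rig yaw comes out at about +3.1° with its centre near (0.626,-0.038). The gauge's blade fit was contaminated by the handle's shaded side, so I'll refine it.

```bash
python3 - <<'E'
from h import *
for n in ('top','side'):
    z=np.load(n+'0.npz'); p,d=z['p'].astype(int),z['d']; W=cloud(n,d)
    near=(W[...,0]>.524)&(W[...,0]<.62)&(abs(W[...,1]+.313)<.02)&(d>0)
    bl=near&(p.min(-1)>140)
    B=W[bl]; x=B[:,0]
    print(n,len(B),x.min(),x.max(), cv2.minAreaRect(B[:,:2].astype(np.float32)*1000))
    f=np.polyfit(B[:,0],B[:,1],1); print(' yaw',np.degrees(np.arctan(f[0])),'y@.5',np.polyval(f,.5),'y@.608',np.polyval(f,.608))
# model projections on rig & gauge
def T(x,y,yaw):
    c,s=np.cos(yaw),np.sin(yaw); return lambda P: np.array(P)@np.array([[c,s,0],[-s,c,0],[0,0,1]])+[x,y,0]
rig=T(.6258,-.0378,np.radians(3.1)); g=T(.496,-.3147,np.radians(2.5))
for n in('top','side'):
    im=np.load(n+'0.npz')['p'][:,:,::-1].copy(); s=4
    c=(320,215) if n=='top' else (315,205)
    q=im[c[1]-60:c[1]+60,c[0]-95:c[0]+95]; q=cv2.resize(q,None,fx=s,fy=s,interpolation=cv2.INTER_NEAREST)
    def dr(pts,col):
        u=((proj(n,pts)-[c[0]-95,c[1]-60]+.5)*s).astype(int); cv2.polylines(q,[u],True,col,1)
    for zz in(.059,.073): dr(rig([[-.045,-.0625,zz],[.045,-.0625,zz],[.045,.0625,zz],[-.045,.0625,zz]]),(0,255,0))
    dr(rig([[-.075,-.075,.012],[.075,-.075,.012],[.075,.075,.012],[-.075,.075,.012]]),(255,0,0))
    dr(g([[-.022,-.006,.05],[.022,-.006,.05],[.022,.006,.05],[-.022,.006,.05]]),(0,255,0))
    dr(g([[.022,-.008,0],[.112,-.008,0],[.112,.008,0],[.022,.008,0]]),(0,0,255))
    cv2.imwrite(f'pics/ov_{n}.png',q)
E
```

```text
top 267 0.5254760172616482 0.6103774460212077 ((567.8685913085938, -316.11297607421875), (84.97149658203125, 20.370147705078125), 0.5503687858581543)
 yaw 0.32362794292655395 y@.5 -0.3154716762091246 y@.608 -0.31486164542081574
side 161 0.5240073044051919 0.6144484542608777 ((569.2232666015625, -317.69622802734375), (90.19062042236328, 31.61779022216797), 2.771517753601074)
 yaw -2.4458090456862216 y@.5 -0.3115579210512116 y@.608 -0.3161709648168797
```

View pics/ov_top.png

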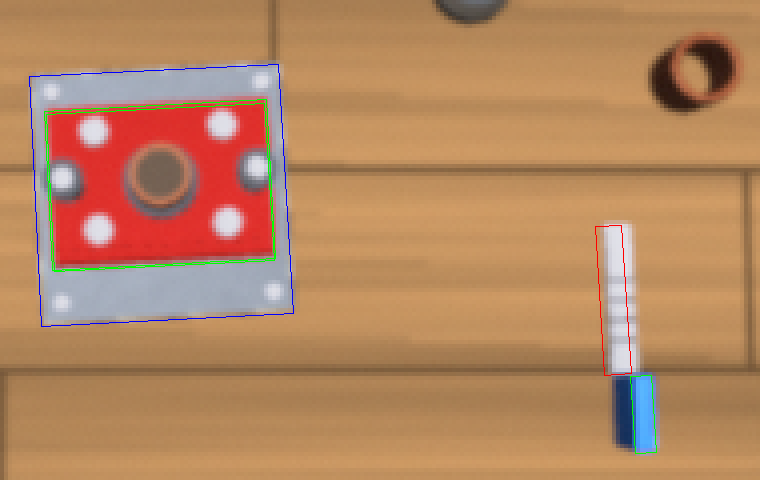

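View pics/ov_side.png

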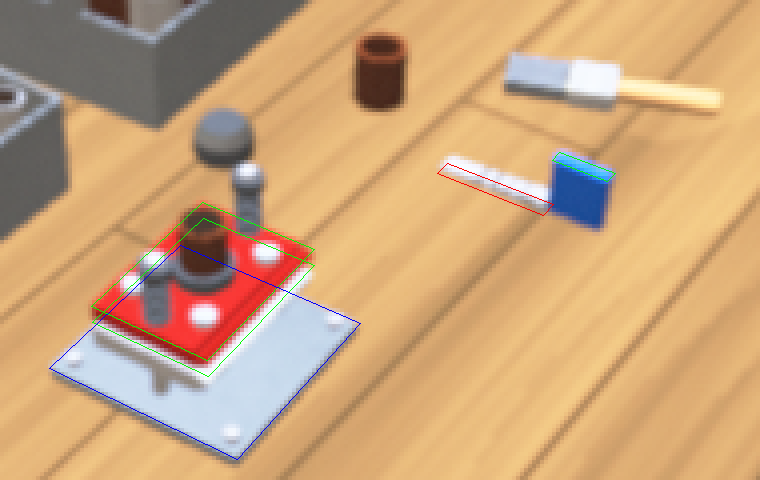

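```bash
cat >> h.py <<'E'
from itertools import product
from scipy.optimize import minimize
def Tf(x,y,yaw,z=0):
    c,s=np.cos(yaw),np.sin(yaw); return lambda P: np.array(P)@np.array([[c,s,0],[-s,c,0],[0,0,1]])+[x,y,z]
HB=np.array(list(product((-.022,.022),(-.006,.006),(0,.05))))
BB=np.array([[.022,a,b] for a in(-.008,.008) for b in(0,.0097)]+[[.112,a,b] for a in(-.008,.008) for b in(0,.0025)])
def sil(n,parts,T,c,w,s=8):
    m=np.zeros((2*w*s,2*w*s),np.uint8)
    for P in parts:
        u=((proj(n,T(P))-[c[0]-w,c[1]-w]+.5)*s*16).astype(np.int32)
        cv2.fillConvexPoly(m,cv2.convexHull(u),255,shift=4)
    return cv2.resize(m,(2*w,2*w),interpolation=cv2.INTER_AREA)/255.
E
python3 - <<'E'
from h import *
D={}
for n,c in(('top',(381,238)),('side',(352,190))):
    p=np.load(n+'0.npz')['p'].astype(float); w=34
    q=p[c[1]-w:c[1]+w,c[0]-w:c[0]+w]
    # foreground: not wood (wood r>>b): use r-b
    bg=np.median((q[...,0]-q[...,2])[q[...,0]-q[...,2]>50])
    fg=np.clip(1-(q[...,0]-q[...,2])/bg,0,1); fg[fg<.25]=0; fg[fg>.6]=1
    # limit to gauge neighbourhood
    m=sil(n,[HB,BB],Tf(.496,-.3147,0),c,w); k=cv2.dilate((m>0).astype(np.uint8),np.ones((9,9)))
    D[n]=(c,w,fg*k)
def cost(v,ns):
    return sum(((sil(n,[HB,BB],Tf(v[0]/1e3,v[1]/1e3,v[2]/1e2),D[n][0],D[n][1])-D[n][2])**2).sum() for n in ns)
for ns in(['top'],['side'],['top','side']):
    r=min((minimize(cost,[496,-315,y0],args=(ns,),method='Nelder-Mead',options=dict(initial_simplex=np.array([[496,-315,y0],[500,-315,y0],[496,-311,y0],[496,-315,y0+4]]))) for y0 in(-3,0,3)),key=lambda r:r.fun)
    print(ns,r.x[:2],np.degrees(r.x[2]/100),r.fun,cost([496,-315,0],ns))
E
```

```text
['top'] [ 496.63726258 -316.72830766] 1.2554779727211538 22.47095494300161 35.442029804318686
['side'] [ 498.24159175 -318.99487877] 1.2043285973027644 14.346580854082038 42.46579769016593
['top', 'side'] [ 497.53968327 -316.9734603 ] 1.0979158226439163 50.884595431639326 77.90782749448462
```

```bash
cat >> h.py <<'E'
def rows(p0,rpy0,p1,rpy1,n,g):
    """n rows: turn spread over, returns rows in tool axes"""
    R0=R.from_euler('xyz',rpy0);R1=R.from_euler('xyz',rpy1); dv=(R0.inv()*R1).as_rotvec()/n
    out=[];Rc=R0
    for i in range(n):
        out.append([g]+Rc.inv().apply((np.array(p1)-p0)/n).round(4).tolist()+dv.round(4).tolist()); Rc=Rc*R.from_rotvec(dv)
    return out
E
python3 - <<'E'
from h import *
for n in('top','side'):
    d=np.load(n+'0.npz')['d']; W=cloud(n,d)[d>0]
    a=np.array([.207,-.642]);b=np.array([.497,-.317]); L=np.linalg.norm(b-a);u=(b-a)/L
    t=(W[:,:2]-a)@u; l=np.abs((W[:,:2]-a)@[-u[1],u[0]])
    for k in np.arange(0,.5,.05):
        s=(t>k)&(t<k+.05)&(l<.08); print(n,k.round(2),W[s,2].max().round(3) if s.any() else None,end=' ')
    print()
s=get_state()
print(s['ee_pos'],s['orientation'])
for r in rows(s['ee_pos'],s['orientation'],[.497,-.317,.12],[np.pi,0,.021],12,1): print(r)
E
```

```text
top 0.0 0.166 top 0.05 0.166 top 0.1 0.165 top 0.15 0.165 top 0.2 0.163 top 0.25 0.007 top 0.3 0.007 top 0.35 0.006 top 0.4 0.053 top 0.45 0.053 
side 0.0 0.451 side 0.05 0.48 side 0.1 0.485 side 0.15 0.167 side 0.2 0.163 side 0.25 0.007 side 0.3 0.006 side 0.35 0.007 side 0.4 0.054 side 0.45 0.05 
[ 0.20710168 -0.6424367   0.23136077] [3.14155541e+00 1.23973091e-05 3.11796309e-01]
[1, 0.0313, -0.0184, 0.0093, 0.0, 0.0, 0.0242]
[1, 0.0309, -0.0192, 0.0093, 0.0, 0.0, 0.0242]
[1, 0.0304, -0.0199, 0.0093, 0.0, 0.0, 0.0242]
[1, 0.0299, -0.0206, 0.0093, 0.0, 0.0, 0.0242]
[1, 0.0294, -0.0213, 0.0093, 0.0, 0.0, 0.0242]
[1, 0.0289, -0.0221, 0.0093, 0.0, 0.0, 0.0242]
[1, 0.0283, -0.0227, 0.0093, 0.0, 0.0, 0.0242]
[1, 0.0278, -0.0234, 0.0093, 0.0, 0.0, 0.0242]
[1, 0.0272, -0.0241, 0.0093, 0.0, 0.0, 0.0242]
[1, 0.0266, -0.0247, 0.0093, 0.0, 0.0, 0.0242]
[1, 0.026, -0.0254, 0.0093, 0.0, 0.0, 0.0242]
[1, 0.0254, -0.026, 0.0093, 0.0, 0.0, 0.0242]
```

Call:
send_rows --pt "1 0 0 0 0 0 0.1454" --pt "1 0 0 0 0 0 0.1454" --pt "1 0.033 -0.0354 0 0 0 0" --pt "1 0.033 -0.0354 0 0 0 0" --pt "1 0.033 -0.0354 0 0 0 0" --pt "1 0.033 -0.0354 0 0 0 0" --pt "1 0.033 -0.0354 0 0 0 0" --pt "1 0.033 -0.0354 0 0 0 0"

```text
time: 1.5
ee_pos: [0.4017, -0.4244, 0.2316]
orientation: [3.141, -0.0, 0.021]
wrist_force: [0.2, -0.3, 0.2]
gripper_width: 0.996
```

Call:
send_rows --pt "1 0.0325 -0.0354 0.01 0 0 0" --pt "1 0.0325 -0.0354 0.01 0 0 0" --pt "1 0.0325 -0.0354 0.01 0 0 0" --pt "1 0 0 0.04 0 0 0" --pt "1 0 0 0.04 0 0 0" --pt "1 0 0 0 0 0 0" --pt "1 0 0 0 0 0 0" --pt "1 0 0 0 0 0 0"

```text
time: 2.3
ee_pos: [0.497, -0.3193, 0.1241]
orientation: [3.138, -0.003, 0.02]
wrist_force: [1.2, -0.3, 0.3]
gripper_width: 0.998
```

```bash
python3 - <<'E'
from h import *
s=get_state(); print(s['time'],s['ee_pos'],s['orientation'],s['wrist_force'])
p,d=get_image('top'); cv2.imwrite('pics/t1.png',cv2.resize(p[150:330,280:520,::-1],None,fx=3,fy=3))
E
```

```text
2.3 [ 0.49698208 -0.319252    0.12414892] [ 3.13847921 -0.00326391  0.02033027] [ 1.17088999 -0.32384024  0.33638549]
```

View pics/t1.png

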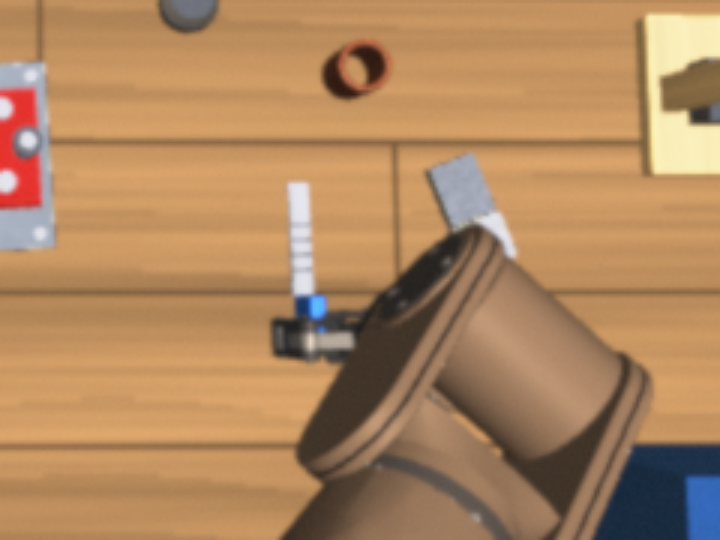

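The open jaws straddle the handle at about (312,325) in this crop, and nothing is near the fingers. I'll descend now.

Call:
send_rows --pt "1 0 0 0.025 0 0 0" --pt "1 0 0 0.025 0 0 0" --pt "1 0 0 0.025 0 0 0" --pt "1 0 0 0.02 0 0 0" --pt "1 0 0 0.015 0 0 0" --pt "1 0 0 0 0 0 0" --pt "1 0 0 0 0 0 0" --pt "1 0 0 0 0 0 0"

```text
time: 3.15
ee_pos: [0.4969, -0.3188, 0.0132]
orientation: [3.139, -0.002, 0.021]
wrist_force: [-0.3, 0.1, 0.5]
gripper_width: 1.001
```

Call:
send_rows --pt "-1 0 0 0 0 0 0" --pt "-1 0 0 0 0 0 0" --pt "-1 0 0 0 0 0 0" --pt "-1 0 0 0 0 0 0" --pt "-1 0 0 0 0 0 0" --pt "-1 0 0 0 0 0 0" --pt "-1 0 0 0 0 0 0" --pt "-1 0 0 0 0 0 0" --newtons 70

```text
time: 3.95
ee_pos: [0.4959, -0.3178, 0.0114]
orientation: [3.141, -0.0, 0.021]
wrist_force: [0.7, 0.2, 1.4]
gripper_width: 0.134
```

```bash
python3 - <<'E'
from h import *
s=get_state(); print(s['time'],s['ee_pos'],s['orientation'],s['wrist_force'],s['wrist_torque'],s['gripper_width'])
p,d=get_image('side'); cv2.imwrite('pics/s1.png',cv2.resize(p[120:270,220:460,::-1],None,fx=3,fy=3))
E
```

```text
3.95 [ 0.4959166  -0.31779491  0.01144591] [ 3.14145422e+00 -1.18518827e-04  2.10249489e-02] [0.71927336 0.24350629 1.429655  ] [0.041975   0.02270276 0.02619043] 0.13359804343750584
```

View pics/s1.png

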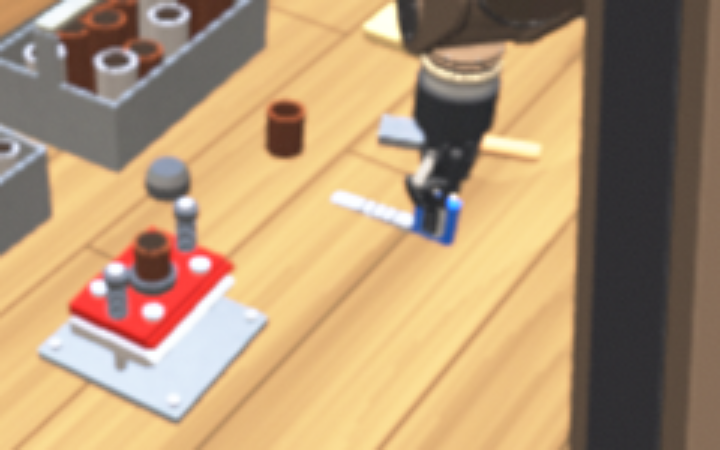

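Opening is 0.134, or 11.4 mm, so the 12 mm handle is held, and the gauge sits flat on the bench with the tool vertical. Next I'll lift it and carry it to just in front of the rig.

Call:
send_rows --pt "-1 0 0 -0.04 0 0 -0.033" --pt "-1 0 0 -0.04 0 0 0" --pt "-1 -0.0037 -0.0454 0 0 0 0" --pt "-1 -0.0037 -0.0454 0 0 0 0" --pt "-1 -0.0037 -0.0454 0 0 0 0" --pt "-1 -0.0037 -0.0454 0 0 0 0" --pt "-1 -0.0037 -0.0454 0 0 0 0" --pt "-1 -0.0037 -0.0454 0 0 0 0"

```text
time: 4.8
ee_pos: [0.4581, -0.0451, 0.091]
orientation: [-3.141, 0.0, 0.053]
wrist_force: [1.4, 0.2, -1.2]
gripper_width: 0.132
```

Call:
send_rows --pt "-1 0 0 0 0 0 0" --pt "-1 0 0 0 0 0 0" --pt "-1 0 0 0 0 0 0" --pt "-1 0 0 0 0 0 0" --pt "-1 0 0 0 0 0 0" --pt "-1 0 0 0 0 0 0" --pt "-1 0 0 0 0 0 0" --pt "-1 0 0 0 0 0 0"

```text
time: 5.6
ee_pos: [0.459, -0.0471, 0.0913]
orientation: [-3.142, 0.0, 0.053]
wrist_force: [1.1, 0.5, -0.8]
gripper_width: 0.127
```

```bash
python3 - <<'E'
from h import *
s=get_state(); print(s['time'],s['ee_pos'],s['orientation'],s['wrist_force'],s['wrist_torque'],s['gripper_width'])
for n,(a,b,c,d_) in(('top',(140,320,170,410)),('side',(140,290,180,420))):
    p,d=get_image(n); np.savez(n+'2.npz',p=p,d=d); cv2.imwrite(f'pics/{n}2.png',cv2.resize(p[a:b,c:d_,::-1],None,fx=3,fy=3))
E
```

```text
5.6 [ 0.4589799  -0.04714191  0.09128832] [-3.14151845e+00  5.71689724e-05  5.34754128e-02] [ 1.12477137  0.52036086 -0.78259968] [-0.00872892  0.01692879  0.02564113] 0.1273030008832367
```

View pics/top2.png

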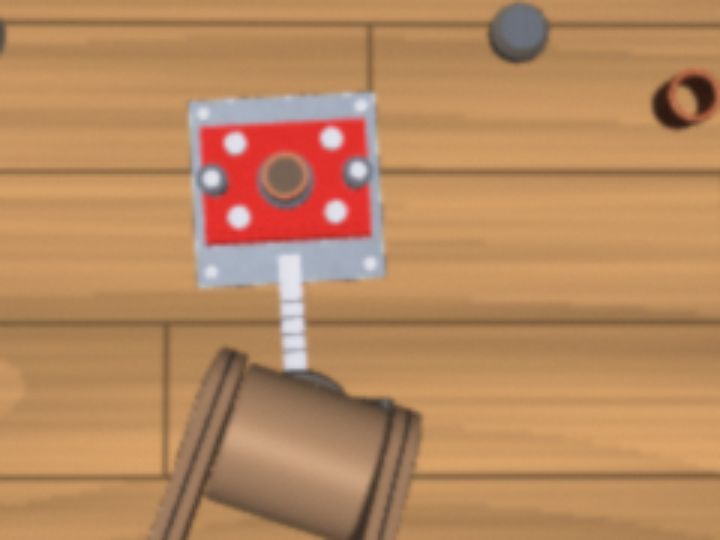

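View pics/side2.png

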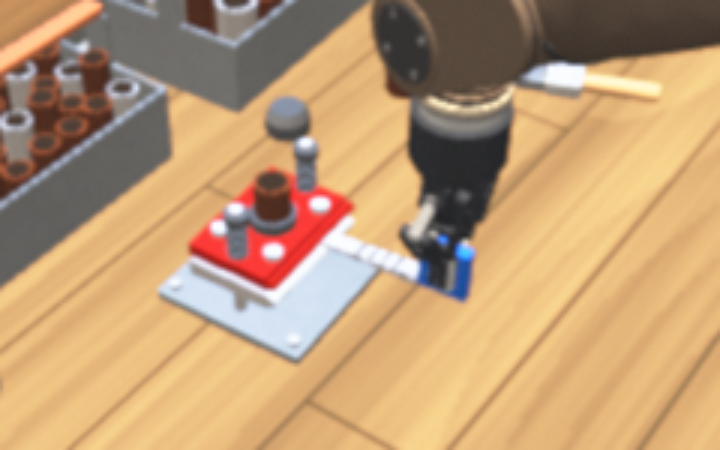

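The tip sits just in front of the plate's middle: the blade tip is at (289,257) in the crop and the red front edge's middle is at (289,240). I'll quantify that, and check that the blade is level.

```bash
cat > al.py <<'E'
from h import *
def ray(n,u,v,z):
    K,e,A=cam(n); u=np.asarray(u,float);v=np.asarray(v,float)
    D=np.stack([(u-K[0,2])/K[0,0],-(v-K[1,2])/K[1,1],-np.ones_like(u)],-1)@A.T
    return e+D*((z-e[2])/D[:,2])[:,None]
def blade(p,z0,rng):  # per-row weighted centre of bright blade against darker bg
    C=[]
    for v in range(*rng):
        row=p[v,250:285].astype(float); w=np.clip(row.min(-1)-row.min(-1).min()-60,0,None)
        pass
def red(p):
    p=p.astype(int); m=((p[...,0]-p[...,1]>90)&(p[...,0]-p[...,2]>90)).astype(np.uint8)
    m[:,:225]=0;m[:,310:]=0;m[:170]=0;m[230:]=0; return m
E
python3 - <<'E'
from al import *
z=np.load('top2.npz');p,d=z['p'],z['d']; W=cloud('top',d)
# blade: bright pixels in rows 226..262
pi=p.astype(int)
for v in range(224,266,4): print(v,p[v,258:276].min(-1).tolist())
m=red(p); v,u=np.nonzero(m); P=ray('top',u,v,np.full(len(u),.073)); 
h=cv2.minAreaRect(P[:,:2].astype(np.float32)*1000); print(h)
E
```

```text
224 [169, 171, 169, 170, 172, 178, 182, 182, 182, 186, 189, 186, 173, 166, 166, 166, 165, 166]
228 [167, 166, 167, 169, 183, 216, 224, 225, 227, 228, 228, 221, 187, 170, 166, 167, 165, 165]
232 [165, 167, 168, 168, 182, 213, 223, 226, 226, 227, 226, 222, 198, 175, 172, 172, 172, 170]
236 [97, 98, 97, 98, 128, 190, 220, 224, 225, 227, 226, 221, 187, 125, 97, 97, 96, 98]
240 [89, 91, 89, 89, 103, 145, 178, 178, 178, 182, 188, 182, 161, 115, 91, 89, 90, 89]
244 [86, 85, 88, 86, 97, 148, 203, 214, 215, 216, 217, 214, 199, 136, 90, 84, 84, 86]
248 [73, 71, 71, 73, 74, 129, 201, 220, 223, 225, 225, 224, 212, 155, 94, 73, 72, 74]
252 [88, 89, 85, 87, 89, 116, 174, 199, 206, 209, 213, 213, 203, 166, 111, 89, 87, 85]
256 [87, 84, 87, 86, 87, 104, 150, 178, 180, 180, 184, 187, 181, 159, 110, 88, 88, 86]
260 [91, 90, 90, 91, 91, 104, 155, 209, 220, 221, 223, 224, 220, 208, 145, 98, 91, 91]
264 [62, 59, 59, 56, 60, 60, 60, 73, 75, 75, 81, 82, 85, 82, 75, 65, 65, 66]
((627.580810546875, -38.56908416748047), (88.18108367919922, 123.70612335205078), 3.17758846282959)
```

```bash
cat >> al.py <<'E'
def bladefit(p,v0,v1,zb,c0=256,c1=277):
    out=[]
    for v in range(v0,v1):
        r=p[v,c0:c1].min(-1).astype(float); bg=np.median(np.r_[r[:4],r[-4:]]); pk=np.percentile(r,80); t=(bg+pk)/2
        if pk-bg<30: continue
        i=np.nonzero(r>t)[0]; a,b=i[0],i[-1]
        ua=a-(r[a]-t)/(r[a]-r[a-1]); ub=b+(r[b]-t)/(r[b]-r[b+1])
        out.append((c0+(ua+ub)/2,v,ub-ua))
    o=np.array(out); P=ray('top',o[:,0],o[:,1],np.full(len(o),zb)); w=np.median(o[:,2])
    f=np.polyfit(P[:,0],P[:,1],1); return f,P,w
E
python3 - <<'E'
from al import *
z=np.load('top2.npz');p,d=z['p'],z['d']
f,P,w=bladefit(p,227,262,.085); print('yaw',np.degrees(np.arctan(f[0])),'w',w,'x',P[:,0].min(),P[:,0].max(),'resid',np.std(P[:,1]-np.polyval(f,P[:,0])))
# rig edges front middle z .073 from corners, axis
c=np.array([.6276,-.0386]);yaw=np.radians(3.18);ax=np.array([np.cos(yaw),np.sin(yaw)])
fr=c-.045*ax; print('front mid',fr)
for t in(-.02,0,.05):
    q=fr+t*ax; print('lateral blade-rig at',t,(np.polyval(f,q[0])-q[1])*1e3)
W=cloud('top',d); v=np.arange(228,261); m=[(int(W[k,265+int((k-228)*.12+.5),2]*1e4)/10) for k in v]; print('blade top z',m)
v=slice(227,229); K,e,A=cam('top')
X=ray('top',np.array([265.]),np.array([225.2]),np.array([.0805+.0025])); print('tip',X,'tip from front',(X[0,:2]-fr)@ax)
E
```

```text
yaw 3.4173345116147895 w 7.835079575596818 x 0.49196101836782336 0.5664235585288249 resid 0.00015032221827392965
front mid [ 0.58266929 -0.04109628]
lateral blade-rig at -0.02 0.5997138842818439
lateral blade-rig at 0 0.6827065948576544
lateral blade-rig at 0.05 0.8901883712971737
blade top z [83.1, 83.3, 82.3, 85.2, 83.0, 86.5, 83.4, 80.9, 83.4, 84.4, 84.2, 84.2, 83.0, 86.6, 83.5, 86.1, 87.8, 85.4, 82.3, 86.4, 83.3, 87.1, 87.7, 90.0, 90.8, 88.4, 88.3, 87.2, 92.1, 84.5, 88.7, 87.9, 88.8]
tip [[ 0.5704654  -0.03921784  0.083     ]] tip from front -0.012080900821264163
```

Lateral offset is 0.7 mm, the yaw difference is 0.2°, and the blade is level (top rises about 5.5 mm over 75 mm, against 6 expected). I'll lower it to about 56 mm and bring the tip to the chamfer.

Call:
send_rows --pt "-1 0 0 0.006 0 0 0" --pt "-1 0 0 0.006 0 0 0" --pt "-1 0 0 0.006 0 0 0" --pt "-1 0 0.0005 0.006 0 0 0" --pt "-1 0.004 0 0 0 0 0" --pt "-1 0.004 0 0 0 0 0" --pt "-1 0.004 0 0 0 0 0" --pt "-1 0.003 0 0 0 0 0"

```text
time: 6.5
ee_pos: [0.4749, -0.0467, 0.0678]
orientation: [3.141, -0.001, 0.054]
wrist_force: [-0.1, 0.2, -0.8]
gripper_width: 0.135
```

Call:
send_rows --pt "-1 0.001 0 0 0 0 0" --pt "-1 0.001 0 0 0 0 0" --pt "-1 0.001 0 0 0 0 0" --pt "-1 0.001 0 0 0 0 0" --pt "-1 0.001 0 0 0 0 0" --pt "-1 0 0 0 0 0 0" --pt "-1 0 0 0 0 0 0" --pt "-1 0 0 0 0 0 0"

```text
time: 7.3
ee_pos: [0.4789, -0.0463, 0.0673]
orientation: [-3.142, 0.0, 0.054]
wrist_force: [-0.4, 0.2, -0.6]
gripper_width: 0.131
```

```bash
python3 - <<'E'
from h import *
F=[];Z=[]
for i in range(3):
    for n in ('top','side')[:1 if i else 2]:
        p,d=get_image(n)
        if i==0:
            np.savez(n+'3.npz',p=p,d=d)
            a,b,c,e=(150,300,200,360) if n=='top' else (180,260,220,340)
            cv2.imwrite(f'pics/{n}3.png',cv2.resize(p[a:b,c:e,::-1],None,fx=5,fy=5)[:600])
        s=get_state();F.append(np.r_[s['wrist_force'],s['wrist_torque']]);Z.append(np.r_[s['ee_pos'],s['orientation']])
print(s['time'],np.round(F,2),np.round(Z,4))
E
```

```text
7.5 [[-0.21  0.58 -1.    0.05  0.02  0.  ]
 [ 0.7  -0.53 -1.22 -0.01  0.03 -0.06]
 [-0.08  0.24 -0.81 -0.01  0.05 -0.01]
 [-0.5   0.24 -1.35  0.05  0.05 -0.02]] [[ 4.7890e-01 -4.6300e-02  6.7300e-02 -3.1416e+00  1.0000e-04  5.4000e-02]
 [ 4.7890e-01 -4.6300e-02  6.7300e-02 -3.1416e+00  0.0000e+00  5.4000e-02]
 [ 4.7890e-01 -4.6300e-02  6.7300e-02 -3.1416e+00 -0.0000e+00  5.4000e-02]
 [ 4.7890e-01 -4.6300e-02  6.7300e-02 -3.1416e+00  1.0000e-04  5.4000e-02]]
```

View pics/side3.png

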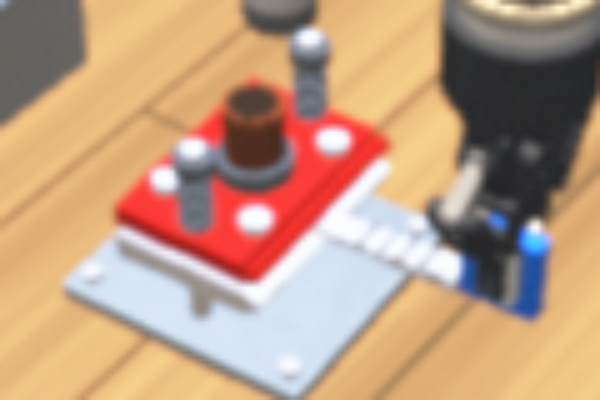

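No contact yet, with the tip in the mouth. I'll continue to about 20 mm in.

Call:
send_rows --pt "-1 0.0015 0 0 0 0 0" --pt "-1 0.0015 0 0 0 0 0" --pt "-1 0.0015 0 0 0 0 0" --pt "-1 0.0015 0 0 0 0 0" --pt "-1 0.002 0 0 0 0 0" --pt "-1 0.002 0 0 0 0 0" --pt "-1 0.002 0 0 0 0 0" --pt "-1 0 0 0 0 0 0"

```text
time: 8.3
ee_pos: [0.4911, -0.0456, 0.0672]
orientation: [-3.141, 0.0, 0.054]
wrist_force: [1.3, 0.3, -1.5]
gripper_width: 0.132
```

Call:
send_rows --pt "-1 0 0 0.0005 0 0 0" --pt "-1 0 0 0 0 0 0" --pt "-1 0 0 0 0 0 0" --pt "-1 0 0 0.0005 0 0 0" --pt "-1 0 0 0 0 0 0" --pt "-1 0 0 0 0 0 0" --pt "-1 0 0 0 0 0 0" --pt "-1 0 0 0 0 0 0"

```text
time: 9.1
ee_pos: [0.491, -0.0457, 0.0663]
orientation: [-3.142, -0.0, 0.054]
wrist_force: [0.6, -0.9, -1.1]
gripper_width: 0.132
```

Call:
send_rows --pt "-1 0 0 0.0005 0 0 0" --pt "-1 0 0 0 0 0 0" --pt "-1 0 0 0 0 0 0" --pt "-1 0 0 0 0 0 0" --pt "-1 0 0 0 0 0 0" --pt "-1 0 0 0 0 0 0" --pt "-1 0 0 0 0 0 0" --pt "-1 0 0 0 0 0 0"

```text
time: 9.9
ee_pos: [0.4909, -0.0457, 0.0658]
orientation: [-3.142, 0.0, 0.054]
wrist_force: [-0.4, 0.2, -1.2]
gripper_width: 0.135
```

Call:
send_rows --pt "-1 0 0 0.0005 0 0 0" --pt "-1 0 0 0 0 0 0" --pt "-1 0 0 0 0 0 0" --pt "-1 0 0 0 0 0 0" --pt "-1 0 0 0 0 0 0" --pt "-1 0 0 0 0 0 0" --pt "-1 0 0 0 0 0 0" --pt "-1 0 0 0 0 0 0"

```text
time: 10.7
ee_pos: [0.4909, -0.0456, 0.0653]
orientation: [-3.142, 0.0, 0.054]
wrist_force: [-0.2, -1.4, -1.8]
gripper_width: 0.133
```

Call:
send_rows --pt "-1 0 0 0.0005 0 0 0" --pt "-1 0 0 0 0 0 0" --pt "-1 0 0 0 0 0 0" --pt "-1 0 0 0 0 0 0" --pt "-1 0 0 0 0 0 0" --pt "-1 0 0 0 0 0 0" --pt "-1 0 0 0 0 0 0" --pt "-1 0 0 0 0 0 0"

```text
time: 11.5
ee_pos: [0.491, -0.0457, 0.0649]
orientation: [3.142, -0.0, 0.054]
wrist_force: [-0.6, -0.7, 0.6]
gripper_width: 0.129
```

Call:
send_rows --pt "-1 0 0 0.0005 0 0 0" --pt "-1 0 0 0 0 0 0" --pt "-1 0 0 0 0 0 0" --pt "-1 0 0 0 0 0 0" --pt "-1 0 0 0 0 0 0" --pt "-1 0 0 0 0 0 0" --pt "-1 0 0 0 0 0 0" --pt "-1 0 0 0 0 0 0"

```text
time: 12.3
ee_pos: [0.491, -0.0457, 0.0645]
orientation: [3.142, -0.0, 0.054]
wrist_force: [-4.0, 0.3, 5.7]
gripper_width: 0.132
```

Contact came at a commanded TCP height of about 0.065, which puts the lower plate at about 53.6 mm. That makes the gap about 5.4 mm, so I expect first touch with the tip about 46 mm in. I'll ease the down-force and slide in to about 38 mm.

Call:
send_rows --pt "-1 0 0 -0.0004 0 0 0" --pt "-1 0.0025 0 0 0 0 0" --pt "-1 0.0025 0 0 0 0 0" --pt "-1 0.0025 0 0 0 0 0" --pt "-1 0.0025 0 0 0 0 0" --pt "-1 0.0025 0 0 0 0 0" --pt "-1 0.0025 0 0 0 0 0" --pt "-1 0 0 0 0 0 0"

```text
time: 13.1
ee_pos: [0.5065, -0.0449, 0.0647]
orientation: [3.141, -0.001, 0.054]
wrist_force: [-0.6, 0.1, 1.4]
gripper_width: 0.129
```

Call:
send_rows --pt "-1 0.001 0 0 0 0 0" --pt "-1 0.001 0 0 0 0 0" --pt "-1 0.001 0 0 0 0 0" --pt "-1 0 0 0 0 0 0" --pt "-1 0 0 0 0 0 0" --pt "-1 0 0 0 0 0 0" --pt "-1 0 0 0 0 0 0" --pt "-1 0 0 0 0 0 0"

```text
time: 13.9
ee_pos: [0.5091, -0.0447, 0.0648]
orientation: [3.142, -0.0, 0.054]
wrist_force: [-1.7, -0.0, 2.6]
gripper_width: 0.128
```

Call:
send_rows --pt "-1 0.001 0 0 0 0 0" --pt "-1 0.001 0 0 0 0 0" --pt "-1 0.001 0 0 0 0 0" --pt "-1 0 0 0 0 0 0" --pt "-1 0 0 0 0 0 0" --pt "-1 0 0 0 0 0 0" --pt "-1 0 0 0 0 0 0" --pt "-1 0 0 0 0 0 0"

```text
time: 14.7
ee_pos: [0.5121, -0.0445, 0.0648]
orientation: [3.142, -0.001, 0.054]
wrist_force: [-1.5, -0.2, 2.5]
gripper_width: 0.128
```

Call:
send_rows --pt "-1 0.001 0 0 0 0 0" --pt "-1 0.001 0 0 0 0 0" --pt "-1 0 0 0 0 0 0" --pt "-1 0 0 0 0 0 0" --pt "-1 0 0 0 0 0 0" --pt "-1 0 0 0 0 0 0" --pt "-1 0 0 0 0 0 0" --pt "-1 0 0 0 0 0 0"

```text
time: 15.5
ee_pos: [0.514, -0.0444, 0.0647]
orientation: [3.142, -0.0, 0.054]
wrist_force: [-1.7, 0.1, 4.1]
gripper_width: 0.129
```

Call:
send_rows --pt "-1 0.001 0 0 0 0 0" --pt "-1 0.0005 0 0 0 0 0" --pt "-1 0 0 0 0 0 0" --pt "-1 0 0 0 0 0 0" --pt "-1 0 0 0 0 0 0" --pt "-1 0 0 0 0 0 0" --pt "-1 0 0 0 0 0 0" --pt "-1 0 0 0 0 0 0"

```text
time: 16.3
ee_pos: [0.5154, -0.0443, 0.0647]
orientation: [3.142, -0.0, 0.054]
wrist_force: [-3.5, -0.2, 4.5]
gripper_width: 0.13
```

Call:
send_rows --pt "-1 0.001 0 0 0 0 0" --pt "-1 0.0005 0 0 0 0 0" --pt "-1 0 0 0 0 0 0" --pt "-1 0 0 0 0 0 0" --pt "-1 0 0 0 0 0 0" --pt "-1 0 0 0 0 0 0" --pt "-1 0 0 0 0 0 0" --pt "-1 0 0 0 0 0 0"

```text
time: 17.1
ee_pos: [0.5164, -0.0443, 0.0648]
orientation: [-3.141, 0.002, 0.054]
wrist_force: [-5.0, 0.0, 6.9]
gripper_width: 0.132
```

Drag is rising (fx from -1.7 to -5 N) right where predicted, at about 46 mm. I'll look before going on.

```bash
python3 - <<'E'
from h import *
for n,(a,b,c,e) in(('top',(150,280,200,360)),('side',(150,260,220,350))):
    p,d=get_image(n); np.savez(n+'4.npz',p=p,d=d); cv2.imwrite(f'pics/{n}4.png',cv2.resize(p[a:b,c:e,::-1],None,fx=4.5,fy=4.5))
    s=get_state();print(s['wrist_force'],s['wrist_torque'],s['orientation'],s['ee_pos'])
    W=cloud(n,d)
    for f in '03' :
        d0=np.load(n+f+'.npz')['d']; W0=cloud(n,d0)
        m=(abs(W0[...,2]-.073)<.005)&(abs(W0[...,0]-.626)<.045)&(abs(W0[...,1]+.038)<.06)&(abs(W[...,2]-.073)<.006)
        for lo,hi in((.582,.605),(.605,.645),(.645,.67)):
            k=m&(W0[...,0]>lo)&(W0[...,0]<hi); print(n,f,lo,'lift mm',(np.mean(W[k][:,2]-W0[k][:,2])*1e3).round(2),k.sum())
E
```

```text
[-5.04441658 -0.23698417  5.89447845] [-0.05105737  0.42674164 -0.03137441] [-3.14141160e+00  1.63949399e-03  5.41402942e-02] [ 0.51637918 -0.04426603  0.06476728]
top 0 0.582 lift mm 0.07 422
top 0 0.605 lift mm 0.04 487
top 0 0.645 lift mm 0.06 494
top 3 0.582 lift mm -0.08 427
top 3 0.605 lift mm 0.17 491
top 3 0.645 lift mm -0.07 485
[-5.33629564 -0.45759005  7.02932416] [-0.0899544   0.37760965 -0.01015954] [-3.14145919e+00  1.65068341e-03  5.41656601e-02] [ 0.51637154 -0.04427654  0.06478055]
side 0 0.582 lift mm -0.06 276
side 0 0.605 lift mm 0.19 209
side 0 0.645 lift mm -0.03 84
side 3 0.582 lift mm -0.2 279
side 3 0.605 lift mm -0.06 200
side 3 0.645 lift mm 0.13 81
```

View pics/top4.png

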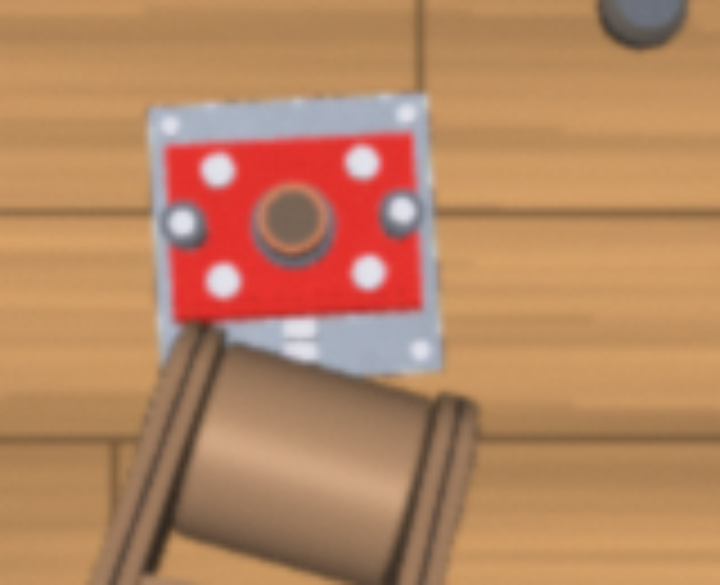

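View pics/side4.png

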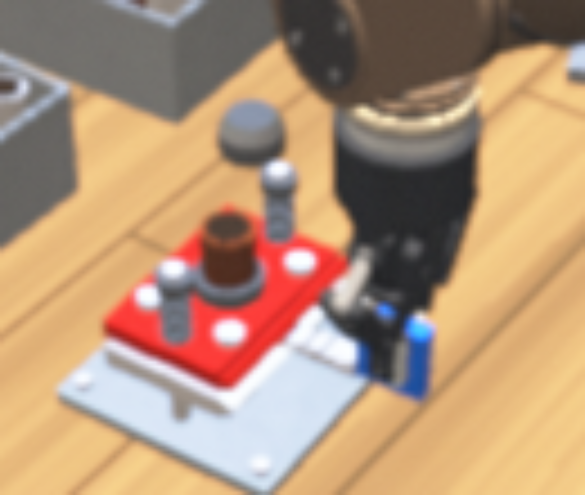

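The top view shows the blade at (300,330) entering the middle of the red front edge. Measured lift is 0.0 ± 0.2 mm. I'll advance gently.

Call:
send_rows --pt "-1 0.0005 0 -0.0001 0 0 0" --pt "-1 0.0005 0 0 0 0 0" --pt "-1 0 0 0 0 0 0" --pt "-1 0 0 0 0 0 0" --pt "-1 0 0 0 0 0 0" --pt "-1 0 0 0 0 0 0" --pt "-1 0 0 0 0 0 0" --pt "-1 0 0 0 0 0 0"

```text
time: 18.0
ee_pos: [0.5168, -0.0442, 0.0649]
orientation: [-3.141, 0.003, 0.054]
wrist_force: [-7.9, -0.1, 7.0]
gripper_width: 0.136
```

Call:
send_rows --pt "-1 0.0005 0 0 0 0 0" --pt "-1 0.0005 0 0 0 0 0" --pt "-1 0 0 0 0 0 0" --pt "-1 0 0 0 0 0 0" --pt "-1 0 0 0 0 0 0" --pt "-1 0 0 0 0 0 0" --pt "-1 0 0 0 0 0 0" --pt "-1 0 0 0 0 0 0"

```text
time: 18.8
ee_pos: [0.5171, -0.0442, 0.0649]
orientation: [-3.141, 0.005, 0.055]
wrist_force: [-10.1, -1.1, 10.6]
gripper_width: 0.128
```

Fx is -10 N and Fz has risen to 10.6 N, with the tool pitching 0.005 rad nose-down. I'll level the tool and ease the down-force.

Call:
send_rows --pt "-1 0 0 -0.0002 0 0.002 0" --pt "-1 0 0 -0.0002 0 0.002 0" --pt "-1 0 0 0 0 0 0" --pt "-1 0 0 0 0 0 0" --pt "-1 0 0 0 0 0 0" --pt "-1 0 0 0 0 0 0" --pt "-1 0 0 0 0 0 0" --pt "-1 0 0 0 0 0 0"

```text
time: 19.6
ee_pos: [0.5172, -0.0441, 0.0648]
orientation: [-3.141, 0.001, 0.054]
wrist_force: [-7.1, -1.6, 6.6]
gripper_width: 0.132
```

```bash
cat > lift.py <<'E'
from h import *
import sys
tag=sys.argv[1]
for n,(a,b,c,e) in(('top',(150,280,200,360)),('side',(150,260,220,350))):
    p,d=get_image(n); np.savez(f'{n}{tag}.npz',p=p,d=d); cv2.imwrite(f'pics/{n}{tag}.png',cv2.resize(p[a:b,c:e,::-1],None,fx=4.5,fy=4.5))
    s=get_state();print(s['time'],s['wrist_force'].round(2),s['wrist_torque'].round(2),s['orientation'].round(4),s['ee_pos'].round(4))
    W=cloud(n,d); ds=np.mean([np.load(n+f+'.npz')['d'] for f in '03'],0); W0=cloud(n,ds)
    m=(abs(W0[...,2]-.073)<.005)&(abs(W0[...,0]-.626)<.045)&(abs(W0[...,1]+.038)<.06)&(abs(W[...,2]-.073)<.008)
    print(n,'lift mm',[(np.mean(W[k][:,2]-W0[k][:,2])*1e3).round(2) for k in (m&(W0[...,0]>lo)&(W0[...,0]<hi) for lo,hi in((.582,.605),(.605,.645),(.645,.67)))])
E
python3 lift.py 5
```

```text
19.65 [-8.24 -1.05  6.42] [-0.14  0.72 -0.02] [-3.1411e+00  1.0000e-03  5.4300e-02] [ 0.5171 -0.0441  0.0647]
top lift mm [np.float64(-0.23), np.float64(-0.05), np.float64(-0.0)]
19.7 [-7.91 -1.2   6.36] [-0.16  0.75 -0.03] [-3.1411e+00  1.0000e-03  5.4300e-02] [ 0.5171 -0.0441  0.0647]
side lift mm [np.float64(-0.18), np.float64(0.21), np.float64(0.09)]
```

Call:
send_rows --pt "-1 0.0005 0 -0.0002 0 0.001 0" --pt "-1 0.0005 0 -0.0001 0 0 0" --pt "-1 0 0 0 0 0 0" --pt "-1 0 0 0 0 0 0" --pt "-1 0 0 0 0 0 0" --pt "-1 0 0 0 0 0 0" --pt "-1 0 0 0 0 0 0" --pt "-1 0 0 0 0 0 0"

```text
time: 20.5
ee_pos: [0.5174, -0.0441, 0.0648]
orientation: [-3.141, 0.002, 0.054]
wrist_force: [-9.5, -2.4, 7.1]
gripper_width: 0.13
```

Call:
send_rows --pt "-1 0.0005 0 -0.0001 0 0.001 0" --pt "-1 0.0005 0 -0.0001 0 0 0" --pt "-1 0 0 0 0 0 0" --pt "-1 0 0 0 0 0 0" --pt "-1 0 0 0 0 0 0" --pt "-1 0 0 0 0 0 0" --pt "-1 0 0 0 0 0 0" --pt "-1 0 0 0 0 0 0"

```text
time: 21.3
ee_pos: [0.5177, -0.044, 0.0648]
orientation: [-3.141, 0.003, 0.055]
wrist_force: [-10.9, -2.4, 9.0]
gripper_width: 0.134
```

```bash
python3 lift.py 6; python3 - <<'E'
from al import *
# blade visible portion & pixel diff of red plate vs reference
for n in('top','side'):
    a=np.load(n+'0.npz')['p'].astype(np.float32).mean(-1);b=np.load(n+'6.npz')['p'].astype(np.float32).mean(-1)
    sl=(slice(172,218),slice(238,295)) if n=='top' else (slice(196,235),slice(245,292))
    print(n,cv2.phaseCorrelate(a[sl],b[sl]))
K=proj('side',[[.6,-.04,.073],[.6,-.04,.074]]); print('px/mm lift side',K[1]-K[0])
E
```

```text
21.35 [-10.81  -1.98   9.57] [-0.27  1.28 -0.07] [-3.1407e+00  2.9000e-03  5.4500e-02] [ 0.5177 -0.044   0.0648]
top lift mm [np.float64(-0.05), np.float64(0.1), np.float64(-0.04)]
21.4 [-10.57  -1.8    8.  ] [-0.23  1.3  -0.06] [-3.1407e+00  2.9000e-03  5.4600e-02] [ 0.5177 -0.044   0.0649]
side lift mm [np.float64(-0.28), np.float64(0.08), np.float64(0.15)]
top ((0.007290813797091289, 0.03774568768224995), 0.9895443530546294)
side ((-0.013754625558171085, 0.1325468897672799), 0.9800689691367249)
px/mm lift side [-0.00315056 -0.2893317 ]
```

View pics/side6.png

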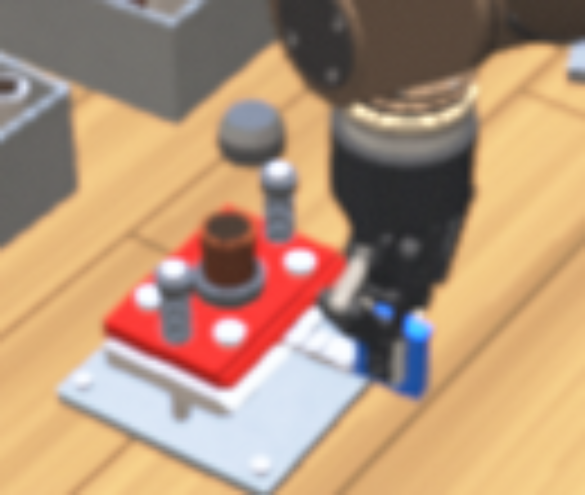

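No measurable lift (≤0.2 mm) with 10 N of drag. Part of that drag comes from my own down-force, so I'll ease it off.

Call:
send_rows --pt "-1 0 0 -0.0002 0 0.0015 0" --pt "-1 0 0 -0.0002 0 0.0015 0" --pt "-1 0 0 -0.0001 0 0 0" --pt "-1 0 0 0 0 0 0" --pt "-1 0 0 0 0 0 0" --pt "-1 0 0 0 0 0 0" --pt "-1 0 0 0 0 0 0" --pt "-1 0 0 0 0 0 0"

```text
time: 22.2
ee_pos: [0.5178, -0.044, 0.0648]
orientation: [-3.141, -0.001, 0.054]
wrist_force: [-9.1, -2.0, 4.3]
gripper_width: 0.136
```

Call:
send_rows --pt "-1 0.0005 0 -0.0001 0 0 0" --pt "-1 0.0005 0 -0.0001 0 0 0" --pt "-1 0 0 0 0 0 0" --pt "-1 0 0 0 0 0 0" --pt "-1 0 0 0 0 0 0" --pt "-1 0 0 0 0 0 0" --pt "-1 0 0 0 0 0 0" --pt "-1 0 0 0 0 0 0"

```text
time: 23.0
ee_pos: [0.5179, -0.0439, 0.0648]
orientation: [-3.14, 0.002, 0.055]
wrist_force: [-12.1, -1.5, 6.5]
gripper_width: 0.134
```

Call:
send_rows --pt "-1 0.0005 0 -0.0001 0 0.001 0" --pt "-1 0.0005 0 -0.0001 0 0.001 0" --pt "-1 0 0 0 0 0 0" --pt "-1 0 0 0 0 0 0" --pt "-1 0 0 0 0 0 0" --pt "-1 0 0 0 0 0 0" --pt "-1 0 0 0 0 0 0" --pt "-1 0 0 0 0 0 0"

```text
time: 23.8
ee_pos: [0.5182, -0.0438, 0.0649]
orientation: [-3.14, 0.002, 0.055]
wrist_force: [-13.8, -2.3, 8.0]
gripper_width: 0.131
```

```bash
python3 lift.py 7; python3 - <<'E'
from h import *
p=np.load('side7.npz')['p']; q=np.load('side4.npz')['p']
a=cv2.resize(np.hstack([x[205:250,280:330,::-1] for x in (q,p)]),None,fx=7,fy=7,interpolation=cv2.INTER_CUBIC); cv2.imwrite('pics/cmp7.png',a)
E
```

```text
23.85 [-13.81  -2.6    8.13] [-0.4   1.74 -0.17] [-3.1402e+00  1.7000e-03  5.4800e-02] [ 0.5182 -0.0438  0.0649]
top lift mm [np.float64(-0.1), np.float64(0.01), np.float64(0.03)]
23.9 [-13.49  -1.59   7.57] [-0.35  1.71 -0.14] [-3.1401e+00  1.7000e-03  5.4700e-02] [ 0.5183 -0.0438  0.0649]
side lift mm [np.float64(0.04), np.float64(0.28), np.float64(0.05)]
```

View pics/cmp7.png

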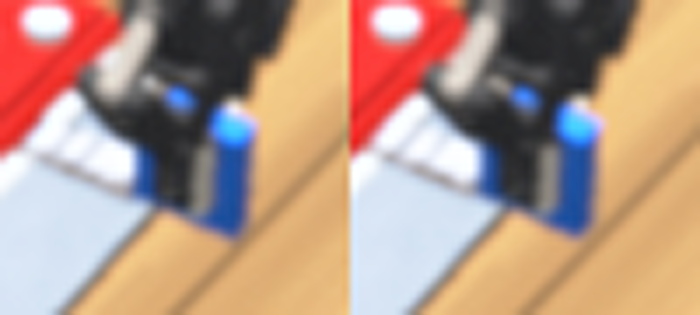

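Handle is upright and unchanged in the grip. From the pre-contact slide I estimate friction μ≈0.5, which means the plate would fully bear on the blade at about 13–15 N of drag. One more small step should settle it there, with less down-force.

Call:
send_rows --pt "-1 0.0005 0 -0.0002 0 0.001 0" --pt "-1 0.0005 0 -0.0002 0 0.001 0" --pt "-1 0.0003 0 0 0 0 0" --pt "-1 0 0 0 0 0 0" --pt "-1 0 0 0 0 0 0" --pt "-1 0 0 0 0 0 0" --pt "-1 0 0 0 0 0 0" --pt "-1 0 0 0 0 0 0"

```text
time: 24.7
ee_pos: [0.5185, -0.0437, 0.0649]
orientation: [-3.14, 0.003, 0.055]
wrist_force: [-14.7, -3.1, 9.5]
gripper_width: 0.131
```

Call:
send_rows --pt "-1 0.0005 0 -0.0001 0 0 0" --pt "-1 0.0005 0 0 0 0 0" --pt "-1 0 0 0 0 0 0" --pt "-1 0 0 0 0 0 0" --pt "-1 0 0 0 0 0 0" --pt "-1 0 0 0 0 0 0" --pt "-1 0 0 0 0 0 0" --pt "-1 0 0 0 0 0 0"

```text
time: 25.5
ee_pos: [0.5188, -0.0436, 0.0649]
orientation: [-3.14, 0.004, 0.055]
wrist_force: [-18.2, -2.3, 11.3]
gripper_width: 0.13
```

```bash
python3 lift.py 8
```

```text
25.55 [-16.91  -2.03  10.13] [-0.51  2.3  -0.15] [-3.1396  0.0045  0.0551] [ 0.5188 -0.0436  0.0649]
top lift mm [np.float64(-0.06), np.float64(0.2), np.float64(0.08)]
25.6 [-18.09  -2.37  10.24] [-0.5   2.23 -0.15] [-3.1396  0.0044  0.0551] [ 0.5188 -0.0436  0.0649]
side lift mm [np.float64(-0.2), np.float64(-0.02), np.float64(0.13)]
```

Drag is now 17–18 N with still no lift, so it's snug between both plates and I won't push further. I'll relax the push and down-force while keeping the depth.

Call:
send_rows --pt "-1 -0.0005 0 -0.0001 0 0.001 0" --pt "-1 -0.0005 0 -0.0001 0 0.001 0" --pt "-1 -0.0005 0 0 0 0 0" --pt "-1 0 0 0 0 0 0" --pt "-1 0 0 0 0 0 0" --pt "-1 0 0 0 0 0 0" --pt "-1 0 0 0 0 0 0" --pt "-1 0 0 0 0 0 0"

```text
time: 26.4
ee_pos: [0.5188, -0.0436, 0.0648]
orientation: [-3.14, -0.002, 0.055]
wrist_force: [-11.4, -2.5, 3.9]
gripper_width: 0.13
```

```bash
python3 lift.py 9
```

```text
26.45 [-10.6   -2.27   3.17] [-0.51  1.54 -0.16] [-3.1398e+00 -2.1000e-03  5.4600e-02] [ 0.5188 -0.0436  0.0648]
top lift mm [np.float64(0.07), np.float64(-0.06), np.float64(0.16)]
26.5 [-10.56  -2.28   3.46] [-0.39  1.59 -0.16] [-3.1398e+00 -2.0000e-03  5.4600e-02] [ 0.5188 -0.0436  0.0648]
side lift mm [np.float64(-0.16), np.float64(0.1), np.float64(0.27)]
```

```bash
python3 - <<'E'
from h import *
a=[cv2.imread(f'pics/{n}9.png') for n in('top','side')]
h=min(x.shape[0] for x in a); o=np.hstack([x[:h] for x in a]); cv2.imwrite('pics/fin9.png',cv2.resize(o,None,fx=800/o.shape[1]*.999,fy=800/o.shape[1]*.999))
E
```

```text
(no output)
```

View pics/fin9.png

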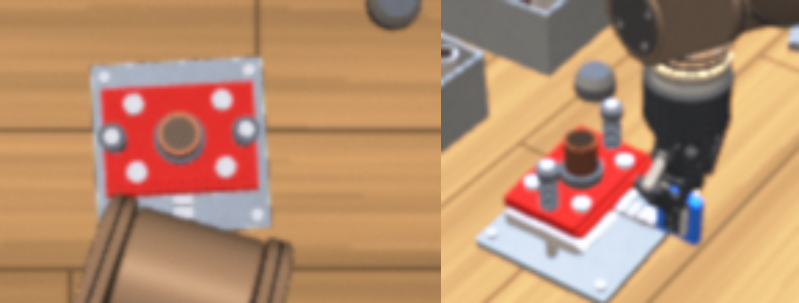

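The top view shows the blade at (182,205), entering the middle of the rig's front. In the side view the gauge is upright in the fingers and the red plate is level. I'll hand in now.

```bash
python3 -c "
from bench import ticket,get_state
print(ticket.hand_in()); s=get_state(); print(s['time'],s['wrist_force'],s['ee_pos'],s['gripper_width'])"
```

```text
the job is handed in; nothing more can be done
None
the job is handed in; nothing more can be done
```

The gauge is in the gap and still held at depth, and I handed the job in at about 26.5 s of the 46 s allowed. No verdict came back. A state reading I tried after hand-in was refused, so these figures are from just before it.

**What I did:** I gripped the blue handle at 70 N and lined the blade up with the middle of the rig's front. In the camera image it was within 1 mm sideways and 0.2° in direction. I lowered it until it touched the lower plate, which put that plate at about 53.6 mm and the gap at about 5.4 mm, so I expected first touch about 46 mm in. I then slid the blade in until the drag rose, and stopped with the tip about 48 mm in.

**Last checks:**
- **Lift:** the red plate showed none in either camera, to within about 0.3 mm.
- **Hold:** the grip is still closed on the handle (0.13 opening, about 11 mm), with about 10.6 N of drag and 3.3 N upward at the wrist. Depth did not change when I eased the push.
- **Level:** the tool is within about 0.1° of level front to back.

**What disagreed:**
- **Peak push:** the push briefly reached about 18 N, part of it from my own down-force. I expected the plate to be fully borne by about 15 N, and I never saw drag level off to confirm it, so I backed off.
- **Sideways force:** about 2 N remains on the gauge.

As far as the pictures show, nothing else on the bench was touched.

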